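# Slide the specimen carrier under the reader bridge

## Task

Push the flat slide carrier along the bench, nose first, under the low bridge of the slide reader until its nose is fully home against the end stop behind the bridge, then leave it there and move clear. Only push it with the fingers: keep it flat on the bench the whole way, never lifting or tipping it. Leave the other things on the bench where they are.

Things in the scene. Friction and masses are not known exactly. Their poses are not given: they have to be found in the camera images.
- carrier: Slide carrier: loose flat aluminium plate 130 long (own x) x 86 wide (y) x 12 mm thick, about 0.3 kg (varies), with three glass slides let into its top. At the tail (own -x end) a full-width lip, 10 mm thick, rises to 24 mm above the bench; it stays outside the bridge. Origin: centre of the underside (plate spans own x -65 to +65 mm); +x points to the nose, z up.
- carrier_nose (a point): Middle of the carrier's nose face (its lipless short end), 6 mm above the bench; axes as the carrier's. The carrier starts 75 mm or more before the bridge, its centre up to 25 mm off the lane's centre line, turned up to 0.4 rad.
- reader: Slide reader, fixed to the bench (place and yaw vary): white bridge over a straight lane of bare bench. Origin: on the bench under the bridge's middle; own +x runs along the lane, the way the carrier is pushed; y across it. Bridge spans own x -30 to +30, y -71.5 to +71.5 mm; underside 16, top about 48 mm up. Lane between its cheeks: 91 mm wide (2.5 mm free each side of the carrier).
- reader_mouth (a point): Middle of the bridge's mouth, on the bench, at the reader's own x = -30 mm. Before it two 18 mm high aluminium lead-in fences flare outwards, from 91 mm apart at the mouth to about 120 mm apart some 25 mm before it.
- reader_stop (a point): Middle of the end stop's face (own x = +60 mm of the reader), 6 mm up: an aluminium bar 24 mm high behind the bridge, reached between 18 mm high rails 91 mm apart. With the carrier home its nose point is here, its origin is at the reader's own x = -5 mm and the lip's tail face at -70 mm, so 40 mm sticks out of the mouth.
- tube_rack: Bystander: black tube rack 120 x 56 mm, with capped tubes to 68 mm high. Loose. Origin under its centre, about 200 mm to the lane's own -y side, before the bridge.
- reagent: Bystander: amber bottle, 36 mm across, 62 mm high, standing loose beside the bridge on its own -y side (centre about 125 mm from the lane's middle). Origin under its centre.
- single_tube: Bystander: capped tube in a white 34 mm foot block, 70 mm high, standing loose beside the bridge on its own +y side (about 125 mm from the lane's middle). Origin under its centre.
- dish: Bystander: shallow round steel dish, 70 mm across, 18 mm high, loose, about 130 mm to the lane's own -y side, some 355 mm before the bridge's middle. Origin under its centre.
- clip: Bystander: flat steel spring clip about 90 mm long, up to 16 mm high, loose, about 140 mm to the lane's own +y side, beyond the bridge. Origin on its underside.
- tip_box: Bystander: grey box with clear lid, 85 x 120 mm, 56 mm high, loose, about 170 mm beyond the bridge's middle, behind the end stop. Origin under its centre.
- marker: Bystander: marker pen 125 mm long, 13 mm high, lying loose about 410 mm before the bridge's middle. Origin on its underside.
Things that resemble listed ones, but are neither listed nor needed, are in the scene too. Of the things that look like the reader, the middle-sized one is meant.

How it is judged:
By the outcome, as a careful person would: the job done as asked, in the order asked, and still so for the second after the job is handed in, with the robot touching nothing.
It also fails if it takes over 72 s, if anything falls off the work surface, if the arm or the gripper's body presses on something with over 40 N, if the wrist force passes 120 N, or if a joint passes its speed limit or range.

## Robot

A 6-joint arm with a two-finger parallel gripper is mounted at the origin on the work surface. World frame = base frame: x ahead of the robot, y to its left, z up, the work surface at z = 0. Lengths are in mm, angles in rad, forces in N, time in s.
With the tool pointing down it reaches from about 400 to 925 mm from the base axis. Payload 12.5 kg.
Tool frame: the origin (TCP) lies between the finger pads; the fingertips stand 14 mm ahead of it and the grasp point (between the pads) lies 5 mm behind it; x points along the fingers, y is the direction in which the jaws open and shut, and the axes are right-handed (so a half turn about x gives the same grasp; the last joint's range is limited). The gripper opens to 95 mm and grips with 3 to 60 N. Pads are 20 mm wide; open, the fingers measure 119 mm over their backs; the gripper's body (75 mm by 180 mm) begins 59 mm behind the grasp point.
Start: joints at [-1.346, 0.491, 1.559, -0, 1.092, -0.106], TCP at [203.023, -591.123, 228.661] pointing down, gripper open.
Joint ranges: [-3.1, 3.1], [-0.84, 2.19], [0.05, 2.79], [-1.13, 4.28], [0.06, 2.93], [-2.69, 2.69]. Speed limits (rad/s): [2.22, 2.22, 2.79, 3.14, 3.14, 3.14].

## Interface

Orientations are given as [roll, pitch, yaw] about the fixed x, y, z axes, in that order (R = Rz(yaw) Ry(pitch) Rx(roll)).
In Python, from cell import env, cams gives the robot as it stands.
- The arm moves only by the tool carry_out, never from a script. Its arguments are lists of equal length, an entry for each row: "grip": the closure, from -1 (fully open) to 1 (shut); "linear": the shift along the tool's x, y, z scaled (see below), a list of three; "turn": the turn about the tool's x scaled (see below). In form: {"grip": [grip, ...], "linear": [[tx, ty, tz], ...], "turn": [turn, ...]}. A call has 1 to 5 rows; each row shifts and turns the commanded pose from where the row before left it, along the tool's axes as they then stand; what a row does not reach is not made up. The controller multiplies each number of a shift by 0.5 m and each number of a turn by 180 degrees. A row lasts 1/10 s, in which the tool goes at most 50 mm and 8.59 degrees, less where a joint would pass 70% of its speed; a pose out of reach is approached as far as the arm can. A call with a number of a shift or a turn outside -1 to 1 is refused whole. A call with a gripper value outside its range is refused whole. The fingers move at their own pace and stop on an object; the grip force is fixed at half the most. Time passes only in rows, so rows that do not move let the fingers close. It gives the time, the measured TCP pose, the force and the opening at its end, in the units of the state.
- env.state(): the state, without advancing time (a new reading comes with each control period).
- cams.read_camera(name): name is "scene" or "top"; returns the picture (400x640x3 uint8, blue, green, red); there is no depth.
- cams.camera_info(name): a dict with "fx", "fy", "cx", "cy" (pixels), "view" (4x4, takes a point from world to camera coordinates). Camera axes: x right, y down, z forward; pixel columns grow to the right and rows downward; lengths in mm; the calibration is good to about 2 mm. A picture is of the moment at which its call begins. camera_info takes no time and is no camera call.
- env.job_done(): hands the job in, once; it reports no verdict.
The state is a dict: "t": time; "joints": joint angles; "qvel": joint speeds; "tau": joint torques, N m; "eef_pos": TCP position; "tcp_rot": TCP orientation; "ft_force": force on the tool from outside, world axes, zero at the start; "moment": the same for the moment, N m; "opening": opening from 0.0 (shut) to 1.0 (fully open).
Only numpy, scipy, OpenCV 4.12 (cv2) and the standard library are available. Lean on these libraries where they do the work, as an engineer would, in place of code of your own. Each camera call takes 0.05 s, during which the arm holds its last target. There are 200 camera calls.

## Working session

There is one attempt and no reset: what is moved stays moved. The work goes in short steps, Python scripts to look and compute and a tool call to move; the robot and the scene stay as the last step left them, time stands still between calls to the robot, and variables do not carry over. Pictures are saved under pics/ and viewed, about 8 in all and at most 12, crops included, and the job is handed in when it is done.

Besides the shell and the picture viewer there is one more tool, called after "Emit:" as name(argument=value, ...), one argument or row to a line, values as JSON. carry_out: Moves the arm, as the interface text tells. Shifts and turns lie within -1 to 1; 1 stands for 0.5 m of shift or 180 degrees of turn. Its arguments: {"type":"object","properties":{"grip":{"type":"array"},"linear":{"type":"array"},"turn":{"type":"array"}},"required":["grip","linear","turn"]}

```bash
mkdir -p pics; ls; python3 - <<'E'
from cell import env,cams
import cv2,numpy as np
for n in("scene","top"):
    cv2.imwrite(f"pics/{n}0.png",cams.read_camera(n)); i=cams.camera_info(n)
    print(n,i["fx"],i["fy"],i["cx"],i["cy"],np.round(np.array(i["view"]),4).tolist())
print(env.state())
E
```

```text
pics
scene 427.5858816495376 427.5858816495376 317.1460454129091 202.59201286912625 [[0.1833, 0.983, -0.002, -157.973], [0.542, -0.1028, -0.8341, -262.6242], [-0.8201, 0.1518, -0.5517, 1555.6371], [0.0, 0.0, 0.0, 1.0]]
top 476.0939547916508 476.0939547916508 317.4074863027277 197.66409256316544 [[-0.0258, -0.9997, -0.0051, 39.4364], [-0.9949, 0.0262, -0.0978, 527.802], [0.0979, 0.0025, -0.9952, 1071.9376], [0.0, 0.0, 0.0, 1.0]]
{'t': 0.1, 'joints': array([-1.34559384e+00,  4.91479807e-01,  1.55937811e+00,  6.89390361e-06,
        1.09170022e+00, -1.05591510e-01]), 'qvel': array([ 0.00071931, -0.00069512, -0.00020724,  0.00118232,  0.00087491,
       -0.0002064 ]), 'tau': array([ 3.12097720e-03, -6.13620830e+01, -2.58606094e+01,  6.93885447e-02,
        4.69797326e-02, -5.16624891e-05]), 'eef_pos': array([ 202.98020619, -590.91332693,  228.13585588]), 'tcp_rot': array([-1.68272098,  1.56983082,  1.78966249]), 'ft_force': array([-0.76556113, -0.07116577, -0.67263942]), 'moment': array([ 0.01870203, -0.04256801, -0.00272588]), 'opening': 0.997762355476477}
```

View pics/top0.png

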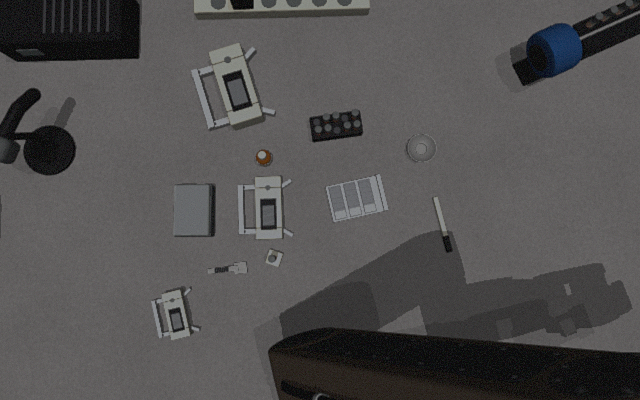

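View pics/scene0.png

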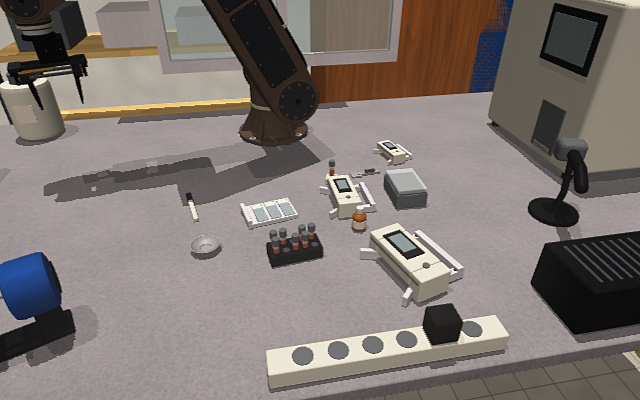

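Three reader look-alikes in the top view are at (235,85, large), (266,208, middle-sized) and (175,315, small). The middle one is meant, because the bottle, single tube, tip box and clip sit around it as described. The carrier is at (356,198) with its lip on the right, so it is pushed to the left (world +y). I'll check both in an enlarged crop.

```bash
python3 - <<'E'
import cv2
a=cv2.imread("pics/top0.png")[155:255,230:395]
a=cv2.resize(a,None,fx=4.8,fy=4.8,interpolation=cv2.INTER_CUBIC)
a=cv2.convertScaleAbs(a,alpha=1.5)
for k in range(0,165,10):
    cv2.line(a,(int(k*4.8),0),(int(k*4.8),6 if k%50 else 14),(0,255,255),1)
    cv2.putText(a,str(230+k),(int(k*4.8),20),0,.35,(0,255,255),1)
for k in range(0,100,10):
    cv2.line(a,(0,int(k*4.8)),(6,int(k*4.8)),(0,255,255),1); cv2.putText(a,str(155+k),(8,int(k*4.8)+4),0,.35,(0,255,255),1)
cv2.imwrite("pics/crop0.png",a)
E
```

```text
(no output)
```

View pics/crop0.png

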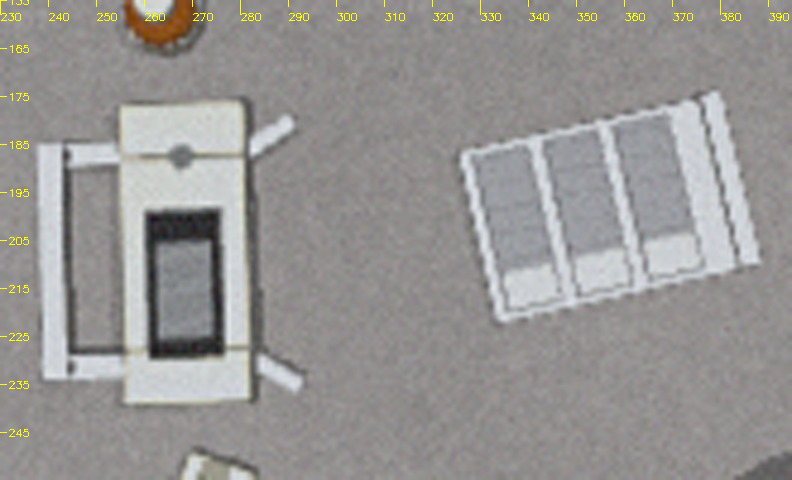

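The crop confirms the middle reader. Its bridge corners are at (255,177), (280,176), (282.5,238) and (255.6,239), and its fences open to the right. The carrier's nose corners are at (326,187) and (334.4,222), and its lip's tail corners at (379.4,174) and (388,210). Next I fit both poses.

```bash
cat > h.py <<'E'
import numpy as np,cv2
from scipy.optimize import least_squares
from cell import env,cams
def proj(n,P):
    i=cams.camera_info(n);V=np.array(i["view"]);c=np.asarray(P,float)@V[:3,:3].T+V[:3,3]
    return np.c_[i["fx"]*c[:,0]/c[:,2]+i["cx"],i["fy"]*c[:,1]/c[:,2]+i["cy"]]
def place(p,M):
    M=np.asarray(M,float);c,s=np.cos(p[2]),np.sin(p[2])
    return np.c_[p[0]+c*M[:,0]-s*M[:,1],p[1]+s*M[:,0]+c*M[:,1],M[:,2]]
def fit(n,M,px,g):
    r=least_squares(lambda p:(proj(n,place(p,M))-px).ravel(),g,x_scale=[100,100,.3])
    return r.x,np.round(r.fun.reshape(-1,2),1).tolist()
def unproj(n,u,v,z):
    return least_squares(lambda p:(proj(n,[[p[0],p[1],z]])-[u,v]).ravel(),[500,0]).x
E
python3 - <<'E'
from h import *
R,e=fit("top",[[30,-71.5,48],[-30,-71.5,48],[-30,71.5,48],[30,71.5,48],[60,-54,24],[60,54,24]],
 [(255,176.9),(280.4,175.8),(282.5,238.3),(255.6,238.8),(243.3,185.2),(244.2,234.2)],[500,100,1.57]);print(R,e)
C,e2=fit("top",[[65,-43,12],[65,43,12],[-65,-43,24],[-65,43,24]],[(326,186.9),(334.4,222.1),(379.4,174.2),(388.3,209.8)],[500,-100,1.4]);print(C,e2)
print(proj("top",place(R,[[-5,0,12],[60,-45.5,24]])))
c,s=np.cos(R[2]),np.sin(R[2]);d=C[:2]-R[:2]
print("carrier in reader",c*d[0]+s*d[1],-s*d[0]+c*d[1],C[2]-R[2])
print("home",place(R,[[-5,0,0],[-70,0,0]]),"tail",place(C,[[-65,0,0]]))
E
```

```text
[507.22965091 136.6063639    1.58058005] [[-0.6, -0.4], [0.4, -0.2], [0.1, 0.5], [0.3, 0.9], [-0.2, 0.8], [-0.1, -1.6]]
[525.75977093 -65.90081802   1.76971349] [[-0.6, -0.1], [-0.7, 0.5], [0.7, -0.5], [0.6, -0.0]]
[[272.25243875 208.55952957]
 [243.17652361 189.59412918]]
carrier in reader -202.67878047186073 -16.54799152959608 0.1891334474059989
home [[507.27856872 131.60660321   0.        ]
 [507.91450027  66.60971412   0.        ]] tail [[ 538.60428865 -129.61909141    0.        ]]
```

```bash
cat >> h.py <<'E'
from scipy.spatial.transform import Rotation as Ro
def plan(pos,jaw):
    """tool-frame scaled shift and turn from here to world pos, jaw axis at world angle jaw (mod pi); tool down"""
    s=env.state();R=Ro.from_euler("xyz",s["tcp_rot"]).as_matrix()
    a=np.arctan2(R[1,1],R[0,1]);d=(jaw-a+np.pi/2)%np.pi-np.pi/2
    t=R.T@(np.array(pos)-s["eef_pos"])/500
    print("t",round(s["t"],2),"pos",s["eef_pos"].round(1),"jaw",round(a,3),"x",R[:,0].round(2),"z",R[:,2].round(3),"j6",s["joints"][5].round(2),"F",s["ft_force"].round(1),"open",round(s["opening"],2))
    print("shift(tool)",t.round(4),"turn (about tool x, down => -world)",round(-d/np.pi,4), "turn+180alt",round((-d+np.sign(d)*np.pi)/np.pi,4))
E
python3 - <<'E'
from h import *
C=[525.76,-65.9,1.77]
p=place(C,[[-23,-72,0]])[0];print(p)
plan([p[0],p[1],180],1.77)
E
```

```text
[600.88760478 -74.19716822   0.        ]
t 0.1 pos [ 203.  -590.9  228.1] jaw -1.24 x [-0.  0. -1.] z [-0.946 -0.325 -0.   ] j6 -0.11 F [-0.8 -0.1 -0.7] open 1.0
shift(tool) [ 0.0971 -0.7188 -1.0883] turn (about tool x, down => -world) 0.0419 turn+180alt -0.9581
```

Emit:
carry_out(
  grip=[0.4, 0.4, 0.4, 0.4, 0.4],
  linear=[
    [0.006, -0.0513, -0.0777],
    [0.006, -0.0513, -0.0777],
    [0.006, -0.0513, -0.0777],
    [0.006, -0.0513, -0.0777],
    [0.006, -0.0513, -0.0777],
  ],
  turn=[0, 0, 0, 0, 0],
)

```text
t: 0.6
eef_pos: [345.8, -405.1, 213.4]
tcp_rot: [-1.479, 1.571, 1.993]
ft_force: [0.9, -0.6, 0.3]
opening: 0.636
```

Emit:
carry_out(
  grip=[0.4, 0.4, 0.4, 0.4, 0.4],
  linear=[
    [0.006, -0.0513, -0.0777],
    [0.006, -0.0513, -0.0777],
    [0.006, -0.0513, -0.0777],
    [0.006, -0.0513, -0.0777],
    [0.006, -0.0513, -0.0777],
  ],
  turn=[0, 0, 0, 0, 0],
)

```text
t: 1.1
eef_pos: [488.0, -220.6, 198.4]
tcp_rot: [-0.362, 1.571, 3.11]
ft_force: [0.1, -0.3, -0.7]
opening: 0.306
```

Emit:
carry_out(
  grip=[0.4, 0.4, 0.4, 0.4, 0.4],
  linear=[
    [0.006, -0.0513, -0.0777],
    [0.006, -0.0513, -0.0777],
    [0.006, -0.0513, -0.0777],
    [0.006, -0.0513, -0.0777],
    [0, 0, 0],
  ],
  turn=[0, 0, 0, 0, 0.042],
)

```text
t: 1.6
eef_pos: [602.9, -70.7, 185.7]
tcp_rot: [-1.508, 1.57, 1.836]
ft_force: [-0.7, -0.9, -0.1]
opening: 0.298
```

```bash
python3 - <<'E'
from h import *
plan([601,-74.2,60],1.77)
plan([601,-74.2,20],1.77)
E
```

```text
t 1.6 pos [602.9 -70.7 185.7] jaw -1.369 x [-0.  0. -1.] z [-0.98  -0.201  0.   ] j6 1.14 F [-0.7 -0.9 -0.1] open 0.3
shift(tool) [0.2513 0.0062 0.005 ] turn (about tool x, down => -world) 0.0009 turn+180alt -0.9991
t 1.6 pos [602.9 -70.7 185.7] jaw -1.369 x [-0.  0. -1.] z [-0.98  -0.201  0.   ] j6 1.14 F [-0.7 -0.9 -0.1] open 0.3
shift(tool) [0.3313 0.0062 0.005 ] turn (about tool x, down => -world) 0.0009 turn+180alt -0.9991
```

Emit:
carry_out(
  grip=[0.4, 0.4, 0.4, 0.4, 0.4],
  linear=[
    [0.09, 0.003, 0],
    [0.09, 0.003, 0],
    [0.08, 0, 0],
    [0.05, 0, 0],
    [0.021, 0, 0],
  ],
  turn=[0, 0, 0, 0, 0],
)

```text
t: 2.1
eef_pos: [600.2, -77.5, 18.4]
tcp_rot: [-0.417, 1.567, 2.923]
ft_force: [0.8, 0.9, 0.8]
opening: 0.298
```

```bash
python3 - <<'E'
from h import *
plan([601,-74.2,20],1.77)
n="top";a=cams.read_camera(n)[120:260,230:430];b=cams.read_camera("scene")[160:290,170:400]
a=cv2.resize(a,None,fx=3,fy=3,interpolation=cv2.INTER_CUBIC);b=cv2.resize(b,(600,339),interpolation=cv2.INTER_CUBIC)[:170]
cv2.imwrite("pics/a1.png",cv2.convertScaleAbs(np.vstack([a,b]),alpha=1.4))
E
```

```text
t 2.1 pos [600.2 -77.5  18.4] jaw -1.372 x [-0.  0. -1.] z [-0.98  -0.198  0.004] j6 1.13 F [0.8 0.9 0.8] open 0.3
shift(tool) [-0.0032 -0.0062 -0.0029] turn (about tool x, down => -world) -0.0001 turn+180alt 0.9999
```

View pics/a1.png

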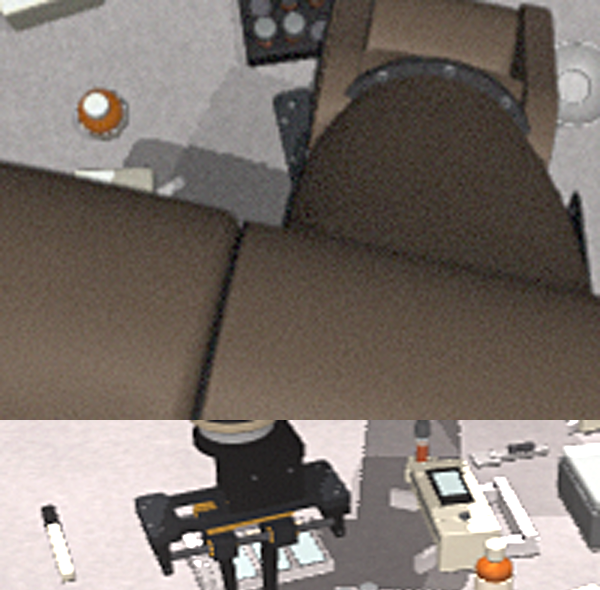

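The side view shows the fingers standing beside the carrier's outer side, clear of it; the arm hides the carrier from the top camera. Next comes the side push, with a slow turn.

```bash
python3 - <<'E'
from h import *
Rr=[507.23,136.6,1.5806]
g=place(Rr,[[-203,0,0]])[0]; G=[g[0],g[1],1.5806];C=[525.76,-65.9,1.77]
plan(list(place(C,[[-24,-55,0]])[0][:2])+[19],1.77)
plan(list(place(G,[[-24,-53,0]])[0][:2])+[19],1.58)
E
```

```text
t 2.2 pos [600.9 -77.7  20. ] jaw -1.372 x [-0.  0. -1.] z [-0.98  -0.198  0.002] j6 1.13 F [-0.9 -0.1  1. ] open 0.3
shift(tool) [ 0.0021 -0.0049  0.0327] turn (about tool x, down => -world) -0.0001 turn+180alt 0.9999
t 2.2 pos [600.9 -77.7  20. ] jaw -1.372 x [-0.  0. -1.] z [-0.98  -0.198  0.002] j6 1.13 F [-0.9 -0.1  1. ] open 0.3
shift(tool) [0.0022 0.0087 0.0802] turn (about tool x, down => -world) 0.0604 turn+180alt -0.9396
```

Emit:
carry_out(
  grip=[0.4, 0.4, 0.4, 0.4, 0.4],
  linear=[
    [0, -0.0025, 0.011],
    [0, -0.0025, 0.011],
    [0, 0, 0.0105],
    [0, 0.0014, 0.0047],
    [0, 0.0014, 0.0047],
  ],
  turn=[0, 0, 0, 0.006, 0.006],
)

```text
t: 2.7
eef_pos: [581.5, -81.2, 22.1]
tcp_rot: [2.736, 1.567, -0.246]
ft_force: [4.9, 1.5, 3.7]
opening: 0.301
```

Emit:
carry_out(
  grip=[0.4, 0.4, 0.4, 0.4, 0.4],
  linear=[
    [0, 0.0014, 0.0047],
    [0, 0.0014, 0.0047],
    [0, 0.0014, 0.0047],
    [0, 0.0014, 0.0047],
    [0, 0.0014, 0.0047],
  ],
  turn=[0.006, 0.006, 0.006, 0.006, 0.006],
)

```text
t: 3.2
eef_pos: [570.6, -86.2, 21.8]
tcp_rot: [2.798, 1.567, -0.278]
ft_force: [5.8, 0.5, 3.9]
opening: 0.304
```

Emit:
carry_out(
  grip=[0.4, 0.4, 0.4, 0.4, 0.4],
  linear=[
    [0, 0.0014, 0.0047],
    [0, 0.0014, 0.0047],
    [0, 0.0014, 0.0047],
    [0, 0, 0],
    [0, 0, 0],
  ],
  turn=[0.006, 0.006, 0.006, 0, 0],
)

```text
t: 3.7
eef_pos: [563.2, -88.5, 21.5]
tcp_rot: [2.79, 1.569, -0.341]
ft_force: [4.1, -2.1, 4.2]
opening: 0.298
```

Emit:
carry_out(
  grip=[0.2, 0, 0, 0, 0],
  linear=[
    [0, 0, -0.04],
    [0, 0, -0.04],
    [-0.09, 0, 0],
    [-0.09, 0, 0],
    [0, 0.09, 0],
  ],
  turn=[0, 0, 0, 0, 0],
)

```text
t: 4.2
eef_pos: [604.2, -129.9, 115.8]
tcp_rot: [2.905, 1.567, -0.222]
ft_force: [0.7, -1.5, -0.4]
opening: 0.499
```

Emit:
carry_out(
  grip=[0, 0, 0, 0, 0],
  linear=[
    [0, 0.09, 0],
    [0, 0.09, 0],
    [0, 0.09, 0],
    [0, 0, 0.08],
    [0, 0, 0.08],
  ],
  turn=[0, 0, 0, 0, 0],
)

```text
t: 4.7
eef_pos: [522.2, -269.1, 109.7]
tcp_rot: [-0.545, 1.567, 2.606]
ft_force: [-1.0, 0.2, 0.3]
opening: 0.498
```

```bash
python3 - <<'E'
from h import *
plan([508,-175,100],1.58+1.5708)
a=cams.read_camera("top")[150:270,225:405];cv2.imwrite("pics/top2.png",a)
a=cv2.resize(a,None,fx=4.4,fy=4.4,interpolation=cv2.INTER_CUBIC)
for k in range(0,180,10):
    cv2.putText(a,str(225+k),(int(k*4.4),20),0,.35,(0,255,255),1);cv2.line(a,(int(k*4.4),0),(int(k*4.4),6),(0,255,255),1)
for k in range(0,120,10):
    cv2.putText(a,str(150+k),(8,int(k*4.4)+4),0,.35,(0,255,255),1);cv2.line(a,(0,int(k*4.4)),(6,int(k*4.4)),(0,255,255),1)
cv2.imwrite("pics/a2.png",cv2.convertScaleAbs(a,alpha=1.5))
E
```

```text
t 4.7 pos [ 522.2 -269.1  109.7] jaw -1.562 x [-0.  0. -1.] z [-1.    -0.009  0.003] j6 0.97 F [-1.   0.2  0.3] open 0.5
shift(tool) [ 0.0198 -0.1884  0.0266] turn (about tool x, down => -world) 0.5 turn+180alt -0.5
```

View pics/a2.png

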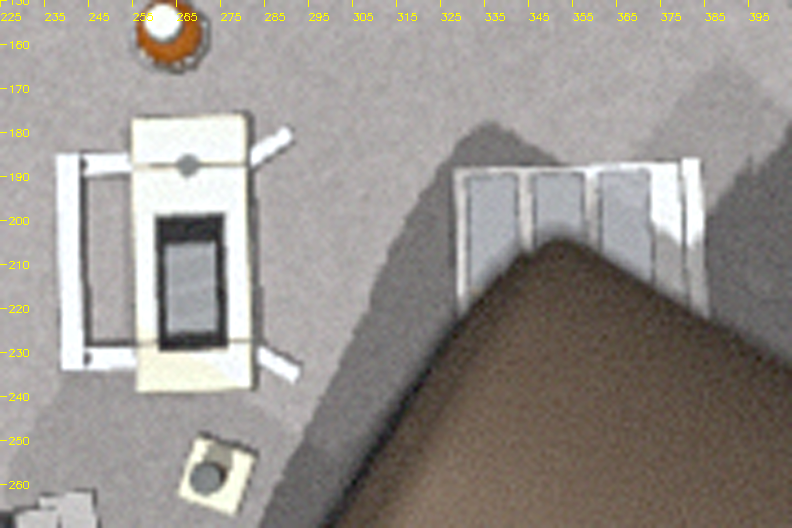

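The carrier now lies nearly parallel to the lane. Its nose corner is at (328.4,188.9), its lip's tail corner at (384.1,186.4) and a nose edge point at (329.3,218.2). The arm hides the far side.

```bash
python3 - <<'E'
from h import *
R=np.array([507.23,136.6,1.5806])
# row of nose edge point left as free: solve y along edge
M=lambda y:[[65,-43,12],[-65,-43,24],[65,y,12]]
px=np.array([(328.4,188.9),(384.1,186.4),(329.3,218.2)])
r=least_squares(lambda p:(proj("top",place(p[:3],M(p[3])))-px).ravel(),[508,-66,1.58,20],x_scale=[100,100,.3,30])
print(r.x,r.fun.round(2))
C=r.x;c,s=np.cos(R[2]),np.sin(R[2]);d=C[:2]-R[:2]
print("rel",c*d[0]+s*d[1],-s*d[0]+c*d[1],C[2]-R[2])
# lane corners predicted pixels
print(proj("top",place(R,[[-30,-45.5,18],[-30,45.5,18],[60,-45.5,18],[60,45.5,18],[-55,-60,18],[-55,60,18]])).round(1))
E
```

```text
[507.46164756 -65.34744098   1.5798265   25.54810871] [-0.24  0.04  0.29 -0.04 -0.05  0.  ]
rel -201.94000723601545 1.7481585710301368 -0.0007734963366592407
[[282.2 188.5]
 [283.3 227.6]
 [243.6 189.9]
 [244.4 229. ]
 [292.8 181.9]
 [294.3 233.5]]
```

Emit:
carry_out(
  grip=[0, 0, 0, 0, 0],
  linear=[
    [0, 0, 0],
    [0, 0, 0],
    [0, 0, 0],
    [0, 0, 0],
    [0, 0, 0],
  ],
  turn=[-0.047, -0.047, -0.047, -0.047, -0.047],
)

```text
t: 5.25
eef_pos: [523.4, -268.0, 110.5]
tcp_rot: [-1.294, 1.568, 2.602]
ft_force: [-0.5, 0.1, 0.7]
opening: 0.497
```

Emit:
carry_out(
  grip=[0, 0, 0, 0, 0],
  linear=[
    [0, 0, 0],
    [0, 0, 0],
    [0, 0, 0],
    [0, 0, 0],
    [0, 0, 0],
  ],
  turn=[-0.047, -0.047, -0.047, -0.047, -0.047],
)

```text
t: 5.75
eef_pos: [523.4, -267.9, 110.5]
tcp_rot: [-2.031, 1.568, 2.604]
ft_force: [-0.2, 0.3, -0.3]
opening: 0.5
```

Emit:
carry_out(
  grip=[0, 0, 0, 0, 0],
  linear=[
    [0, 0, 0],
    [0.05, 0, 0],
    [0.05, 0, 0],
    [0.04, 0, 0],
    [0, 0, 0],
  ],
  turn=[-0.03, 0, 0, 0, 0],
)

```text
t: 6.25
eef_pos: [522.5, -267.4, 38.4]
tcp_rot: [-2.147, 1.564, 2.575]
ft_force: [-0.6, -0.5, 0.1]
opening: 0.499
```

```bash
python3 - <<'E'
from h import *
plan([508.4,-160,19],1.5806+1.5708)
plan([508,-141,19],1.5806+1.5708)
E
```

```text
t 6.25 pos [ 522.5 -267.4   38.4] jaw 0.01 x [-0.01  0.   -1.  ] z [ 0.01  -1.    -0.004] j6 -0.6 F [-0.6 -0.5  0.1] open 0.5
shift(tool) [ 0.0398 -0.0258 -0.2149] turn (about tool x, down => -world) 0.0002 turn+180alt -0.9998
t 6.25 pos [ 522.5 -267.4   38.4] jaw 0.01 x [-0.01  0.   -1.  ] z [ 0.01  -1.    -0.004] j6 -0.6 F [-0.6 -0.5  0.1] open 0.5
shift(tool) [ 0.0399 -0.0262 -0.2529] turn (about tool x, down => -world) 0.0002 turn+180alt -0.9998
```

The marker may lie just under the fingers here, so I move forward before lowering the rest.

Emit:
carry_out(
  grip=[0, 0, 0, 0, 0],
  linear=[
    [0, -0.013, -0.08],
    [0, -0.013, -0.08],
    [0.01, 0, -0.04],
    [0.028, 0, 0],
    [0, 0, 0],
  ],
  turn=[0, 0, 0, 0, 0],
)

```text
t: 6.75
eef_pos: [509.8, -167.8, 21.9]
tcp_rot: [-1.966, 1.569, 2.758]
ft_force: [-0.4, -0.8, 0.2]
opening: 0.5
```

```bash
python3 - <<'E'
from h import *
plan([508,-141,19],1.5806+1.5708)
plan([505.8,66.6-10,19],1.5806+1.5708)
E
```

```text
t 6.75 pos [ 509.8 -167.8   21.9] jaw 0.012 x [-0.  0. -1.] z [ 0.012 -1.    -0.001] j6 -0.45 F [-0.4 -0.8  0.2] open 0.5
shift(tool) [ 0.0059 -0.003  -0.0537] turn (about tool x, down => -world) 0.0006 turn+180alt -0.9994
t 6.75 pos [ 509.8 -167.8   21.9] jaw 0.012 x [-0.  0. -1.] z [ 0.012 -1.    -0.001] j6 -0.45 F [-0.4 -0.8  0.2] open 0.5
shift(tool) [ 0.0062 -0.0028 -0.4489] turn (about tool x, down => -world) 0.0006 turn+180alt -0.9994
```

Emit:
carry_out(
  grip=[0, 0, 0, 0, 0],
  linear=[
    [0.006, -0.003, -0.025],
    [0, 0, -0.02],
    [0, 0, -0.015],
    [0, 0, -0.02],
    [0, 0, -0.02],
  ],
  turn=[0, 0, 0, 0, 0],
)

```text
t: 7.25
eef_pos: [508.6, -118.2, 19.5]
tcp_rot: [1.003, 1.57, -0.558]
ft_force: [0.5, -4.0, 2.0]
opening: 0.497
```

Emit:
carry_out(
  grip=[0, 0, 0, 0, 0],
  linear=[
    [0, 0, -0.02],
    [0, 0, -0.02],
    [0, 0, -0.02],
    [0, 0, -0.02],
    [0, 0, -0.02],
  ],
  turn=[0, 0, 0, 0, 0],
)

```text
t: 7.75
eef_pos: [508.1, -68.2, 19.5]
tcp_rot: [1.102, 1.57, -0.459]
ft_force: [0.7, -5.4, 4.2]
opening: 0.503
```

```bash
python3 - <<'E'
from h import *
plan([505.8,66.6-10,19],1.5806+1.5708)
a=cams.read_camera("top")[150:270,225:405];b=cams.read_camera("scene")[160:230,240:400]
a=cv2.resize(a,None,fx=3,fy=3,interpolation=cv2.INTER_CUBIC);b=cv2.resize(b,(540,236),interpolation=cv2.INTER_CUBIC)
cv2.imwrite("pics/a3.png",cv2.convertScaleAbs(np.vstack([a,b]),alpha=1.4))
E
```

```text
t 7.75 pos [508.1 -68.2  19.5] jaw 0.01 x [ 0. -0. -1.] z [ 0.01  -1.     0.001] j6 -0.27 F [ 0.7 -5.4  4.2] open 0.5
shift(tool) [ 0.0008 -0.002  -0.2496] turn (about tool x, down => -world) 0.0002 turn+180alt -0.9998
```

View pics/a3.png

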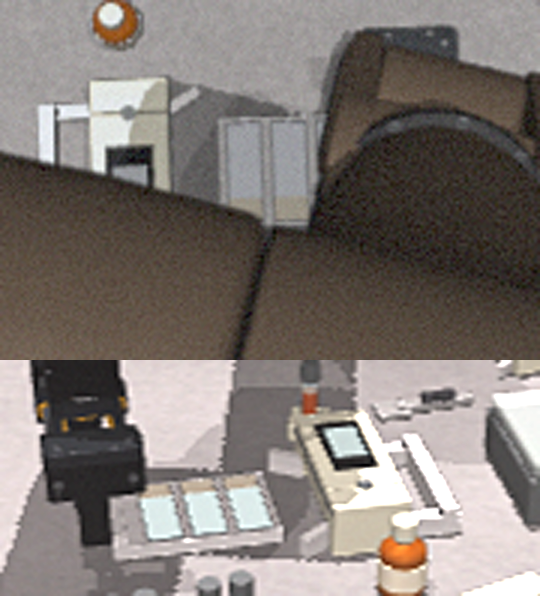

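The carrier is just before the mouth and straight, with its visible nose corner at (298,189.3). The fingers rest on the lip. I'll check the lateral offset.

```bash
python3 - <<'E'
from h import *
R=np.array([507.23,136.6,1.5806])
p=unproj("top",298,189.3,12);c,s=np.cos(R[2]),np.sin(R[2]);d=p-R[:2]
print("corner rel",c*d[0]+s*d[1],-s*d[0]+c*d[1])
E
```

```text
corner rel -66.42621578965561 -43.00163789998611
```

Emit:
carry_out(
  grip=[0, 0, 0, 0, 0],
  linear=[
    [0, 0, -0.014],
    [0, 0, -0.014],
    [0, 0, -0.014],
    [0, 0, -0.014],
    [0, 0, -0.014],
  ],
  turn=[0, 0, 0, 0, 0],
)

```text
t: 8.35
eef_pos: [507.3, -33.2, 19.1]
tcp_rot: [-0.742, 1.571, -2.302]
ft_force: [0.0, -3.0, 1.2]
opening: 0.501
```

Emit:
carry_out(
  grip=[0, 0, 0, 0, 0],
  linear=[
    [0, 0, -0.014],
    [0, 0, -0.014],
    [0, 0, -0.014],
    [0, 0, -0.014],
    [0, 0, -0.014],
  ],
  turn=[0, 0, 0, 0, 0],
)

```text
t: 8.85
eef_pos: [507.0, 1.8, 19.1]
tcp_rot: [-0.351, 1.571, -1.912]
ft_force: [-0.9, -3.8, 0.6]
opening: 0.504
```

Force is still low at 3–4 N and the nose is inside. About 55 mm is left, so I continue.

Emit:
carry_out(
  grip=[0, 0, 0, 0, 0],
  linear=[
    [0, 0, -0.014],
    [0, 0, -0.014],
    [0, 0, -0.014],
    [0, 0, -0.014],
    [0, 0, -0.014],
  ],
  turn=[0, 0, 0, 0, 0],
)

```text
t: 9.35
eef_pos: [506.6, 36.9, 19.1]
tcp_rot: [-0.591, 1.571, -2.152]
ft_force: [0.8, -2.9, 2.0]
opening: 0.498
```

Emit:
carry_out(
  grip=[0, 0, 0, 0, 0],
  linear=[
    [0, 0, -0.007],
    [0, 0, -0.007],
    [0, 0, -0.006],
    [0, 0, -0.004],
    [0, 0, -0.003],
  ],
  turn=[0, 0, 0, 0, 0],
)

```text
t: 9.85
eef_pos: [506.5, 49.8, 19.1]
tcp_rot: [-0.323, 1.571, -1.883]
ft_force: [-1.2, -3.7, 1.3]
opening: 0.501
```

Emit:
carry_out(
  grip=[0, 0, 0, 0, 0],
  linear=[
    [0, 0, -0.002],
    [0, 0, -0.002],
    [0, 0, -0.002],
    [0, 0, -0.002],
    [0, 0, -0.002],
  ],
  turn=[0, 0, 0, 0, 0],
)

```text
t: 10.35
eef_pos: [506.5, 54.8, 19.1]
tcp_rot: [0.004, 1.571, -1.557]
ft_force: [0.0, -2.5, 0.8]
opening: 0.499
```

Emit:
carry_out(
  grip=[0, 0, 0, 0],
  linear=[
    [0, 0, -0.002],
    [0, 0, -0.002],
    [0, 0, -0.002],
    [0, 0, 0],
  ],
  turn=[0, 0, 0, 0],
)

```text
t: 10.75
eef_pos: [506.5, 56.6, 19.1]
tcp_rot: [-0.144, 1.57, -1.705]
ft_force: [-0.7, -17.7, 1.3]
opening: 0.501
```

Force rose to 18 N at y = 56.6, which is exactly where the stop was expected. I'll give one slight firm press, then back off, lift and move clear.

Emit:
carry_out(
  grip=[0, 0],
  linear=[
    [0, 0, -0.001],
    [0, 0, 0],
  ],
  turn=[0, 0],
)

```text
t: 10.95
eef_pos: [506.4, 56.7, 19.1]
tcp_rot: [-0.181, 1.569, -1.742]
ft_force: [-2.1, -22.3, 1.3]
opening: 0.5
```

Emit:
carry_out(
  grip=[0, 0, 0, 0, 0],
  linear=[
    [0, 0, 0.01],
    [0, 0, 0.05],
    [0, 0, 0.09],
    [-0.05, 0, 0.07],
    [-0.09, 0, 0],
  ],
  turn=[0, 0, 0, 0, 0],
)

```text
t: 11.45
eef_pos: [506.7, -54.6, 87.9]
tcp_rot: [-1.811, 1.566, 2.909]
ft_force: [0.8, 1.2, -0.1]
opening: 0.501
```

Emit:
carry_out(
  grip=[0, 0, 0, 0, 0],
  linear=[
    [-0.09, 0, 0.03],
    [-0.09, 0, 0.03],
    [0, 0, 0.09],
    [0, 0, 0.09],
    [0, 0, 0.09],
  ],
  turn=[0, 0, 0, 0, 0],
)

```text
t: 11.95
eef_pos: [509.2, -217.9, 179.7]
tcp_rot: [1.398, 1.57, -0.162]
ft_force: [1.5, -0.3, -1.6]
opening: 0.501
```

Emit:
carry_out(
  grip=[0, 0, 0, 0, 0],
  linear=[
    [0, 0, 0.09],
    [0, 0, 0.09],
    [0, 0, 0.09],
    [0, 0, 0],
    [0, 0, 0],
  ],
  turn=[0, 0, 0, 0, 0],
)

```text
t: 12.45
eef_pos: [510.3, -351.9, 178.5]
tcp_rot: [-2.635, 1.57, 2.086]
ft_force: [-0.6, 0.7, -0.5]
opening: 0.499
```

```bash
python3 - <<'E'
from h import *
plan([505.8,66.6-10,19],1.5806+1.5708)
f=cams.read_camera("top");cv2.imwrite("pics/top4.png",f);a=f[160:250,225:345];b=cams.read_camera("scene")[150:290,170:450]
a=cv2.resize(a,(480,360),interpolation=cv2.INTER_CUBIC);b=cv2.resize(b,(480,240),interpolation=cv2.INTER_CUBIC)
cv2.imwrite("pics/a4.png",cv2.convertScaleAbs(np.vstack([a,b]),alpha=1.4))
R=np.array([507.23,136.6,1.5806])
print("home pixels lip top tail corners, x4 crop",((proj("top",place(R,[[-70,-43,24],[-70,43,24],[60,0,12]]))-[225,160])*4).round(0))
E
```

```text
t 12.45 pos [ 510.3 -351.9  178.5] jaw 0.009 x [-0.  0. -1.] z [ 0.009 -1.    -0.001] j6 -0.72 F [-0.6  0.7 -0.5] open 0.5
shift(tool) [ 0.3199 -0.0016 -0.8168] turn (about tool x, down => -world) -0.0003 turn+180alt 0.9997
home pixels lip top tail corners, x4 crop [[297. 115.]
 [302. 263.]
 [ 78. 198.]]
```

View pics/a4.png

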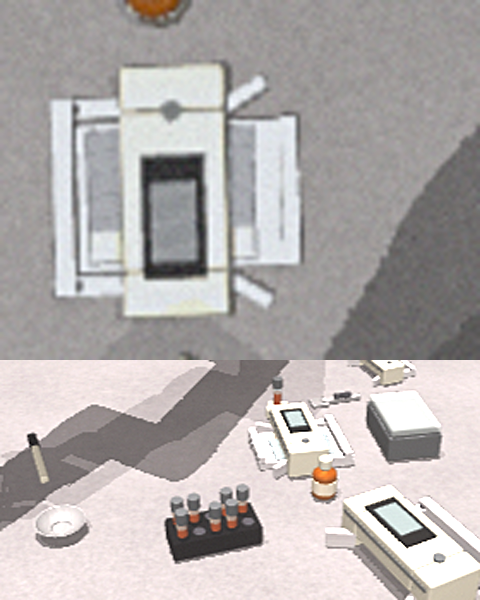

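The lip's tail corners, at (297,116) and (301,264) in the crop, match the predicted home position of (297,115) and (302,263). The nose meets the stop bar, and the bystanders look unmoved. I'm handing it in.

```bash
python3 -c "
from cell import env
print(env.job_done())"
```

```text
the job is handed in; nothing more can be done
None
```

The carrier is under the bridge of the middle-sized reader with its nose against the end stop, and the job is handed in at about 12.5 s.

- **What I did:** I first straightened the carrier with a gentle two-finger push on its side. Then I pushed on the tail lip, nose first, along the lane and under the bridge. I backed the fingers off and moved the arm well clear.
- **Forces:** Pushing took about 3–5 N until the stop. There it rose to 18–22 N, with the fingers at y = 56.6 mm, exactly where home was predicted.
- **Last picture:** In the top view the lip's tail corners lie within about half a pixel (roughly 1 mm) of the predicted home position. By eye, the other things on the bench are where they were, but I did not measure them. No check failed or disagreed.

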